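Turn the stew pan's partition round and drop the lid shut

TASK

The wooden partition of the stew pan has been put in the wrong way round: draw it up out of its slot, turn it end for end and put it back fully down in the slot, with the ladle rest at the drain-tap end. Then, from behind, push the open lid past upright and leave it so that it falls shut by its own weight. Leave the other things on the counter where they are.

Things in the scene. Friction and masses are not known exactly. Their poses are not given: they have to be found in the camera images.
- pan: Fixed square steel pan standing on the counter, open at the top: 220 by 220 mm outside, rim 115 mm high, walls 6 mm, inner floor 20 mm above the counter. Origin: centre of its underside, z up. A drain tap sticks out of its +x end; the lid is hinged along its -y side. Inside, opposite walls stand 208 mm apart.
- slot (a point): Middle of the slot on the pan's inner floor: 25 mm along the pan's +y and 20 mm above the pan's origin, axes as the pan's; the slot runs along x. On each end wall (+x and -x) two upright ribs, 12 mm deep and up to 88 mm above the counter, form a slot 18 mm wide (y), flared at the mouth. The partition's origin belongs here.
- tap (a point): Top of the handle of the small brass drain tap, 142 mm from the pan's origin along its +x (in line with the slot), 78 mm high, the handle bar 50 mm long.
- partition: Loose pale wooden board, upright in the pan's slot: 200 mm long (its x), 12 mm thick (y), 90 mm high (z), 0.1 to 0.2 kg. Origin: centre of its underside, z up. Pinch it across its thickness at the middle of its top edge. The ladle rest is at its +x end, which starts towards the pan's -x end, away from the tap; it fits both ways round. Seated, its top is 5 mm below the rim.
- ladle_rest (a point): Centre of the top of the ladle rest: a flat ledge at one end of the partition, flush with its top edge, 50 mm long (x), 48 mm wide (y), 10 mm thick; this point is 75 mm from the partition's middle along its +x and 90 mm above its underside.
- lid (a joint): Angle of the pan's lid, rad: 0 is shut on the rim, 1.57 upright, 1.8 leaning back against its stop outside the pan's -y side, where it starts. It turns freely, lightly damped: let go below about 1.5 it falls shut in about a second; above 1.6 it falls back open. A flat metal plate, 220 mm wide (along the hinge), 220 mm long, 5 mm thick, 0.28 to 0.42 kg.
- lid_hinge (a point): Middle of the lid's hinge line, at the top of the pan's -y side: 110 mm from the pan's middle (135 mm from the slot), 116 mm above the counter; the hinge line is parallel to the pan's x.
- lid_edge (a point): Middle of the lid's free edge, 220 mm from the hinge; leaning back open it is about 330 mm above the counter. The lid's outer face (the side to push when it stands open) carries a solid wooden grip bar, 100 mm long, 22 mm wide, 25 mm above the lid's underside, centred 180 mm from the hinge.
- bowl_stack: Bystander: stack of four bowls, 124 mm across, 96 mm high. Origin under its centre.
- seasoning_jar: Bystander: jar, 68 mm across, 100 mm high. Origin under its centre.
- sauce_bottle: Bystander: bottle, 60 mm across, 170 mm high. Origin under its centre.
- chopstick_cup: Bystander: cup of chopsticks, 72 mm across, 200 mm high. Origin under its centre.
- ladle: Bystander: steel serving spoon lying on the counter, 240 mm long.
- dish: Bystander: shallow dish, 140 mm across, 25 mm high. Origin under its centre.
- spice_can: Bystander: small can, 52 mm across, 85 mm high. Origin under its centre.
Things that resemble listed ones, but are neither listed nor needed, are in the scene too. Leave any yellow look-alike of the partition alone.

How it is judged:
On the way, in this order (a step that is already met when the one before it is completed fails the run):
1. the partition is drawn up clear of the pan's slot, its underside above the guide ribs (z of partition in the frame of slot above 0.075 m), for 0.1 s.
2. the partition stands fully down in the slot, ladle rest at the tap end, let go, while the lid is still open (horizontal distance between partition and slot below 0.008 m and z of partition in the frame of slot below 0.005 m and x of ladle_rest in the frame of slot above 0.06 m and z of ladle_rest in the frame of slot above 0.08 m and angle between partition's own z axis and vertical below 0.08 rad and angle between the x axis of partition and the x axis of pan, either way round below 0.08 rad and contact force between the fingers and partition below 0.1 N and value of joint lid above 1.5 rad), for 0.2 s.
3. the lid, past upright, swings down untouched (value of joint lid between 0.1 and 1.3 rad and velocity of joint lid below -0.3 rad/s and contact force between lid and anything else below 0.1 N), for 0.05 s.
At the end, for the whole second after the job is handed in: The partition stands at rest fully down in the slot (underside within 5 mm of the pan's inner floor, middle within 8 mm of the slot's middle, upright and in line within 0.08 rad) with the ladle rest at the tap end, and the lid lies shut (within 0.03 rad) (horizontal distance between partition and slot below 0.008 m and z of partition in the frame of slot below 0.005 m and x of ladle_rest in the frame of slot above 0.06 m and z of ladle_rest in the frame of slot above 0.08 m and angle between partition's own z axis and vertical below 0.08 rad and angle between the x axis of partition and the x axis of pan, either way round below 0.08 rad and value of joint lid below 0.03 rad and linear speed of partition below 0.02 m/s); the robot touches nothing.
It fails at once if a bystander is shifted by more than 40 mm or knocked over (distance of any of bowl_stack, seasoning_jar, sauce_bottle, chopstick_cup, ladle, dish, spice_can from where it was at the start of the episode above 0.04 m or angle between any of bowl_stack, seasoning_jar, sauce_bottle, chopstick_cup, dish, spice_can's own z axis and vertical above 0.7 rad).
It also fails if it takes over 67 s, if anything falls off the work surface, if the arm or the gripper's body presses on something with over 40 N, if the wrist force passes 120 N, or if a joint passes its speed limit or range.

ROBOT

A 6-joint arm with a two-finger parallel gripper is mounted at the origin on the work surface. World frame = base frame: x ahead of the robot, y to its left, z up, the work surface at z = 0. Lengths are in m, angles in rad, forces in N, time in s.
With the tool pointing down it reaches from about 0.225 to 0.875 m from the base axis. Payload 3.4 kg.
Tool frame: the origin (TCP) lies at the very end of the fingers, on their centre line; the grasp point (between the pads) lies behind it (manip.tcp_to_grasp is the z of the grasp point in the tool frame, in m); z points along the fingers, y is the direction in which the jaws open and shut (so a half turn about z gives the same grasp; the last joint's range is limited). The gripper opens to 85 mm and grips with 20 to 120 N. Pads are 22 mm wide; open, the fingers measure 114 mm over their backs; the gripper's body (76 mm by 85 mm) begins 54 mm behind the grasp point. The pads swing forward as they close: fully open they stand 13 mm farther back than shut.
Start: joints at [1.071, 0.276, 1.505, -0, 1.361, -0.121], TCP at [0.213, 0.534, 0.231] pointing down, gripper open.
Joint ranges: [-2.89, 2.89], [-0.75, 2.08], [0.22, 2.7], [-1.18, 4.32], [0.11, 2.71], [-2.7, 2.7]. Speed limits (rad/s): [2.57, 2.57, 3.14, 3.14, 3.14, 3.14].

INTERFACE

Orientations are given as a unit quaternion [w, x, y, z].
In Python, from rig import manip, eyes gives the robot as it stands.
- The arm moves only by the tool servo_tool, never from a script. Its argument "increments" is a list of rows, each an object with "slide": the shift along the tool's x, y, z in m, a list of three; "spin": the turn about the tool's z in degrees. A call has 1 to 8 rows; each row shifts and turns the commanded pose from where the row before left it, along the tool's axes as they then stand; what a row does not reach is not made up. A row lasts 1/10 s, in which the tool goes at most 50 mm and 8.59 degrees, less where a joint would pass 70% of its speed; a pose out of reach is approached as far as the arm can. A call is refused whole if a number of a shift passes 0.05 or a number of a turn 8.59, either way. A call with a gripper value outside its range is refused whole. "hand" is the opening, from 0 (shut) to 1 (fully open), set as the call begins (left out, the last holds). The fingers move at their own pace and stop on an object; "newtons" is the grip in N (left out, the last holds). Time passes only in rows, so rows that do not move let the fingers close. It gives the time, the measured TCP pose, the force and the opening at its end, in the units of the state.
- manip.get_state(): the state, without advancing time (a new reading comes with each control period).
- eyes.get_image(name): name is "scene" or "top"; returns the picture (384x512x3 uint8, blue, green, red); there is no depth.
- eyes.calibration(name): a dict with "fx", "fy", "cx", "cy" (pixels), "rvec" (rotation vector, rad) and "tvec" (3), from world to camera coordinates, as OpenCV has them. Camera axes: x right, y down, z forward; pixel columns grow to the right and rows downward; lengths in m; the calibration is good to about 2 mm. A picture is of the moment at which its call begins. calibration takes no time and is no camera call.
- manip.sign_off(): hands the job in, once; it reports no verdict.
The state is a dict: "clock": time; "qpos": joint angles; "qd": joint speeds; "effort": joint torques, N m; "position": TCP position; "ee_rot": TCP orientation; "contact_force": force on the tool from outside, world axes, zero at the start; "moment": the same for the moment, N m; "width": finger opening in m.
Only numpy, scipy, OpenCV 4.12 (cv2) and the standard library are available. Lean on these libraries where they do the work, as an engineer would, in place of code of your own. Each camera call takes 0.05 s, during which the arm holds its last target.

## Working session

There is one attempt and no reset: what is moved stays moved. The work goes in short steps, Python scripts to look and compute and a tool call to move; the robot and the scene stay as the last step left them, time stands still between calls to the robot, and variables do not carry over. Pictures are saved under pics/ and viewed, and the job is handed in when it is done.

Besides the shell and the picture viewer there is one more tool, called after "Call:" as a command line: name --argument value ..., lists and objects as JSON in quotes. servo_tool: Moves the arm, as the interface text tells. Its arguments: {"type":"object","properties":{"increments":{"type":"array","items":{"type":"object","properties":{"slide":{"type":"array","items":{"type":"number"}},"spin":{"type":"number"}}}},"hand":{"type":"number"},"newtons":{"type":"number"}},"required":["increments"]}

```bash
mkdir -p pics; ls; python3 - <<'E'
from rig import manip, eyes
import cv2
s=manip.get_state(); print(s['clock'],s['position'],s['ee_rot'],s['width'],manip.tcp_to_grasp)
for n in('scene','top'):
    cv2.imwrite(f'pics/{n}0.png',cv2.resize(eyes.get_image(n),None,fx=1.5,fy=1.5)); cv2.imwrite(f'pics/{n}0_raw.png',eyes.get_image(n))
    print(eyes.calibration(n))
E
```

```text
pics
0.0 [0.21238802 0.53374869 0.23040118] [-2.90403543e-04  1.88261858e-01  9.82118401e-01 -9.14089837e-04] 0.08534395131108204 -0.0187
{'fx': 424.75355240748604, 'fy': 424.75355240748604, 'cx': 253.9059985197968, 'cy': 192.48569682217834, 'rvec': array([ 2.25905855,  0.62667886, -0.29507863]), 'tvec': array([-0.45540321, -0.08397994,  1.79532244])}
{'fx': 469.1782966830209, 'fy': 469.1782966830209, 'cx': 257.1664199676692, 'cy': 192.94469384936806, 'rvec': array([ 2.06352824, -2.16358575,  0.23330476]), 'tvec': array([0.05216335, 0.50050755, 1.80671774])}
```

View pics/scene0.png

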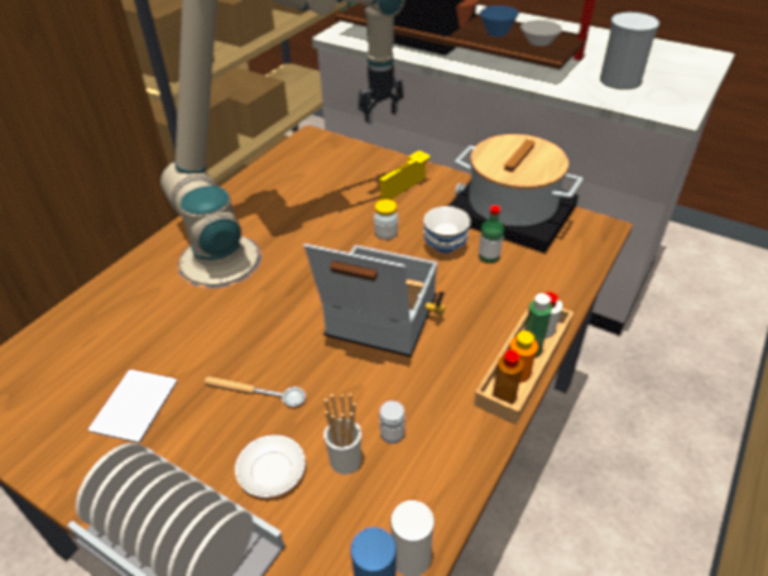

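View pics/top0.png

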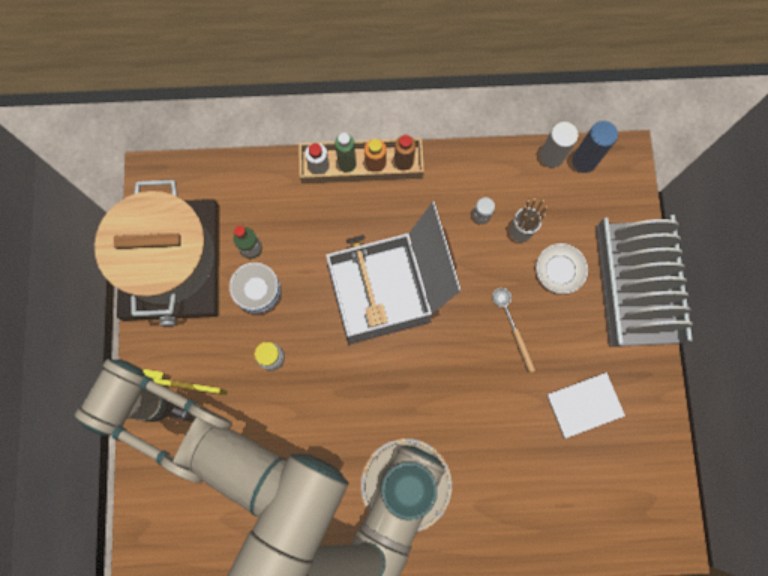

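```bash
cat > h.py <<'E'
import numpy as np, cv2
from rig import manip, eyes
def cal(n):
    c=eyes.calibration(n); K=np.array([[c['fx'],0,c['cx']],[0,c['fy'],c['cy']],[0,0,1.]])
    return K,c['rvec'],c['tvec']
def proj(n,p):
    K,r,t=cal(n); return cv2.projectPoints(np.array(p,float).reshape(-1,3),r,t,K,None)[0].reshape(-1,2)
def ray(n,uv,z):
    K,r,t=cal(n); R=cv2.Rodrigues(r)[0]; d=R.T@np.linalg.inv(K)@np.array([*uv,1.]); o=-R.T@t
    return o+d*(z-o[2])/d[2]
E
python3 - <<'E'
import cv2
t=cv2.imread('pics/top0_raw.png'); c=t[125:240,205:315]; cv2.imwrite('pics/tc.png',cv2.resize(c,None,fx=5,fy=5,interpolation=cv2.INTER_CUBIC))
t=cv2.imread('pics/scene0_raw.png'); c=t[155:240,200:305]; cv2.imwrite('pics/sc.png',cv2.resize(c,None,fx=7,fy=7,interpolation=cv2.INTER_CUBIC))
E
```

```text
(no output)
```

View pics/tc.png

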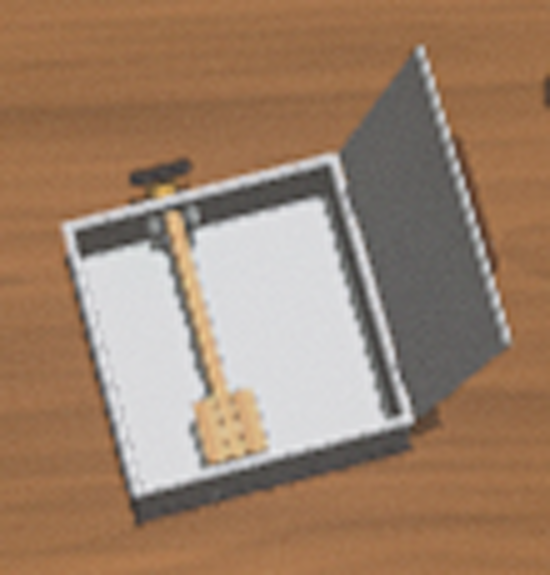

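View pics/sc.png

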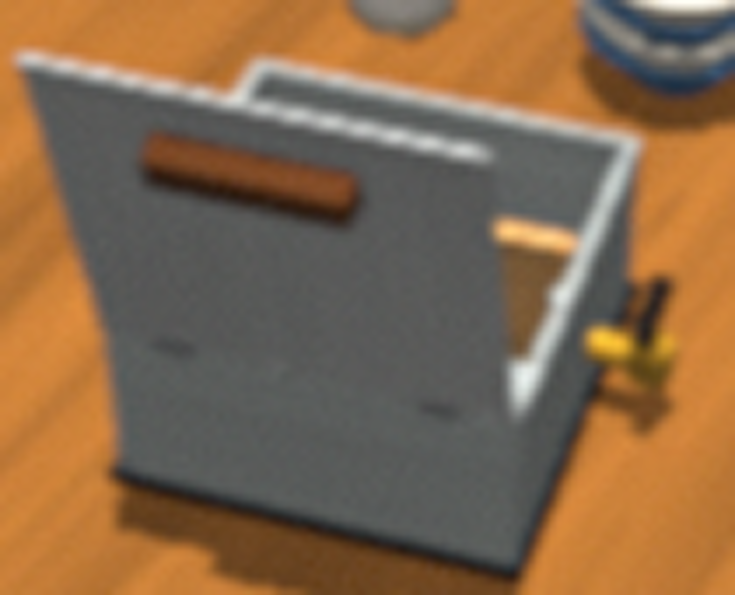

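Pictures show the pan with the tap at the top crop edge (~(160,185) in the crop), the pale wood board from (178,212) to the pale ledge at (230,425) (end away from the tap), and the lid leaning right. The yellow look-alike is far away, at (180,380) of the 768-wide view. The wood board in the pan is the partition. Next I measure rim corners and the wood mask.

```bash
python3 - <<'E'
from h import *
f=lambda x,y:((x+.5)/5-.5+205,(y+.5)/5-.5+125)
C=[ray('top',f(*p),0.115)[:2] for p in [(64,224),(338,154),(412,417),(134,497)]]
for c in C: print(c.round(4))
C=np.array(C); ctr=C.mean(0); print('ctr',ctr,[np.linalg.norm(C[i]-C[i-1]).round(4) for i in range(4)])
ux=(C[0]+C[1]-C[2]-C[3]); ux/=np.linalg.norm(ux); uy=(C[0]+C[3]-C[1]-C[2]);uy/=np.linalg.norm(uy)
print('yaw from x',np.degrees(np.arctan2(ux[1],ux[0])),'from y',np.degrees(np.arctan2(-uy[0],uy[1])))
t=cv2.imread('pics/top0_raw.png'); hsv=cv2.cvtColor(t,cv2.COLOR_BGR2HSV)
print(t[210,251],t[190,246],t[172,241], t[150,290])
m=((hsv[...,2]>190)&(hsv[...,1]>70)).astype(np.uint8); m[:125]=0;m[240:]=0;m[:,:222]=0;m[:,290:]=0
m[:166]=0
n,l,st,ce=cv2.connectedComponentsWithStats(m);print(st[1:],ce[1:])
ys,xs=np.nonzero(m); P=np.array([ray('top',(x,y),0.11)[:2] for x,y in zip(xs,ys)])
a=np.radians((np.degrees(np.arctan2(ux[1],ux[0]))+np.degrees(np.arctan2(-uy[0],uy[1])))/2)
X=np.array([np.cos(a),np.sin(a)]);Y=np.array([-X[1],X[0]])
q=np.c_[(P-ctr)@X,(P-ctr)@Y]
for lo in np.arange(-.11,.11,.02):
    s=q[(q[:,0]>=lo)&(q[:,0]<lo+.02)]; print(round(lo,2),len(s),s[:,1].mean().round(4) if len(s) else '',np.ptp(s[:,1]).round(4) if len(s) else '')
print(q[:,0].min(),q[:,0].max())
print('slot pred',ctr+.025*Y, 'a',np.degrees(a))
# scene rim check
print(proj('scene',[[*c,.115] for c in C]))
s=manip.get_state();q=s['ee_rot'];from scipy.spatial.transform import Rotation as Ro
R=Ro.from_quat([*q[1:],q[0]]).as_matrix();print(R.round(3))
E
```

```text
[0.5894 0.1785]
[ 0.6358 -0.0363]
[ 0.4253 -0.0812]
[0.374  0.1322]
ctr [0.50612537 0.04827824] [np.float64(0.2204), np.float64(0.2198), np.float64(0.2152), np.float64(0.2195)]
yaw from x 12.095665861621535 from y 12.858445996995155
[142 190 220] [143 182 217] [121 166 207] [94 93 98]
[[239 168  19  49 218]] [[247.9587156  200.25229358]]
-0.11 27 0.0253 0.0434
-0.09 56 0.0266 0.0435
-0.07 51 0.027 0.0445
-0.05 11 0.0262 0.0074
-0.03 12 0.026 0.0084
-0.01 12 0.0261 0.0078
0.01 11 0.0266 0.0074
0.03 11 0.026 0.0074
0.05 12 0.0258 0.0085
0.07 12 0.026 0.0085
0.09 3 0.026 0.0048
-0.09850258543648277 0.09437755370153729
slot pred [0.50072415 0.0726878 ] a 12.477055929308346
[[290.72706437 174.07757479]
 [273.24417504 214.21716007]
 [215.09149713 200.30755581]
 [236.01601709 162.56277958]]
[[-0.929  0.37  -0.001]
 [ 0.37   0.929 -0.001]
 [ 0.    -0.001 -1.   ]]
```

Rim corners give a 220 mm square (215–220), pan centre (0.506, 0.048), yaw about 12.5°, with the board 26 mm along the pan's +y. All of this matches the description. I turn the tool first, then slide over.

Call:
servo_tool --increments '[{"slide": [0, 0, 0], "spin": -8.55}, {"slide": [0, 0, 0], "spin": -8.55}, {"slide": [0, 0, 0], "spin": -8.55}, {"slide": [0, 0, 0], "spin": -8.55}, {"slide": [-0.01, -0.03, 0], "spin": 0}, {"slide": [-0.011, -0.032, 0], "spin": 0}, {"slide": [-0.011, -0.032, 0], "spin": 0}, {"slide": [-0.011, -0.032, 0], "spin": 0}]' --hand 1

```text
clock: 1.0
position: [0.2822, 0.4194, 0.2311]
ee_rot: [-0.0, -0.109, 0.994, -0.0]
contact_force: [1.0, 0.5, 0.5]
width: 0.0853
```

Call:
servo_tool --increments '[{"slide": [-0.011, -0.032, 0]}, {"slide": [-0.011, -0.032, 0]}, {"slide": [-0.011, -0.032, 0]}, {"slide": [-0.011, -0.032, 0]}, {"slide": [-0.011, -0.032, 0]}, {"slide": [-0.011, -0.032, 0]}, {"slide": [-0.011, -0.032, 0]}, {"slide": [-0.011, -0.032, 0]}]'

```text
$.increments[0]: bad value
```

```bash
cat >> h.py <<'E'
from scipy.spatial.transform import Rotation as Ro
ctr=np.array([.5061,.0483]); yaw=np.radians(12.48)
X=np.array([np.cos(yaw),np.sin(yaw)]);Y=np.array([-X[1],X[0]])
def st():
    s=manip.get_state();q=s['ee_rot'];R=Ro.from_quat([*q[1:],q[0]]).as_matrix();p=s['position']
    print('t',s['clock'],'p',p.round(4),'psi_y',np.degrees(np.arctan2(R[1,1],R[0,1])).round(2),'tilt',R[:,2].round(3),'w',round(s['width'],4),'F',np.round(s['contact_force'],1),'M',np.round(s['moment'],2),'q',np.round(s['qpos'],2))
    print('pan frame',((p[:2]-ctr)@X).round(4),((p[:2]-ctr)@Y).round(4))
    return p,R
def to(px,py,z):
    p,R=st(); w=np.array([*(ctr+px*X+py*Y),z]); print('tool delta',(R.T@(w-p)).round(4))
E
python3 -c "
from h import *
to(-.002,.026,.231)"
```

```text
t 1.0 p [0.2822 0.4194 0.2311] psi_y 102.54 tilt [-0. -0. -1.] w 0.0853 F [1.  0.5 0.5] M [ 0.05 -0.03  0.01] q [ 0.84  0.17  1.65 -0.    1.32 -0.95]
pan frame -0.1384 0.4107
tool delta [-1.360e-01 -3.848e-01  2.000e-04]
```

Call:
servo_tool --increments '[{"slide": [-0.0113, -0.032, 0], "spin": 0}, {"slide": [-0.0113, -0.032, 0], "spin": 0}, {"slide": [-0.0113, -0.032, 0], "spin": 0}, {"slide": [-0.0113, -0.032, 0], "spin": 0}, {"slide": [-0.0113, -0.032, 0], "spin": 0}, {"slide": [-0.0113, -0.032, 0], "spin": 0}, {"slide": [-0.0113, -0.032, 0], "spin": 0}, {"slide": [-0.0113, -0.032, 0], "spin": 0}]'

```text
clock: 1.8
position: [0.426, 0.1889, 0.2313]
ee_rot: [0.0, -0.109, 0.994, 0.0]
contact_force: [0.7, 1.1, -0.2]
width: 0.0857
```

Call:
servo_tool --increments '[{"slide": [-0.0113, -0.032, 0], "spin": 0}, {"slide": [-0.0113, -0.032, 0], "spin": 0}, {"slide": [-0.0113, -0.032, 0], "spin": 0}, {"slide": [-0.0113, -0.032, 0], "spin": 0}, {"slide": [0, 0, 0], "spin": 0}, {"slide": [0, 0, 0], "spin": 0}]'

```text
clock: 2.4
position: [0.4972, 0.0746, 0.2309]
ee_rot: [-0.001, -0.108, 0.994, 0.0]
contact_force: [0.4, 0.3, 0.6]
width: 0.0853
```

```bash
python3 -c "
from h import *
to(-.002,.026,.085)"
```

```text
t 2.4 p [0.4972 0.0746 0.2309] psi_y 102.39 tilt [-0.001  0.001 -1.   ] w 0.0853 F [0.4 0.3 0.6] M [-0.01 -0.02 -0.  ] q [ 0.01  0.17  1.65  0.    1.32 -1.78]
pan frame -0.003 0.0276
tool delta [-0.0011 -0.0017  0.1459]
```

Call:
servo_tool --increments '[{"slide": [-0.001, -0.0015, 0.03], "spin": 0}, {"slide": [0, 0, 0.03], "spin": 0}, {"slide": [0, 0, 0.03], "spin": 0}, {"slide": [0, 0, 0.025], "spin": 0}, {"slide": [0, 0, 0], "spin": 0}]'

```text
clock: 2.9
position: [0.4949, 0.0749, 0.1134]
ee_rot: [-0.004, -0.11, 0.994, 0.001]
contact_force: [-0.6, -0.1, -0.2]
width: 0.0852
```

```bash
python3 -c "
from h import *
to(-.002,.026,.075)
cv2.imwrite('pics/s1.png',cv2.resize(eyes.get_image('scene')[125:240,170:320],None,fx=5,fy=5,interpolation=cv2.INTER_CUBIC))"
```

```text
t 2.9 p [0.4949 0.0749 0.1134] psi_y 102.58 tilt [-0.008  0.    -1.   ] w 0.0852 F [-0.6 -0.1 -0.2] M [-0.03 -0.06 -0.06] q [ 0.01  0.27  1.84  0.    1.05 -1.78]
pan frame -0.0052 0.0284
tool delta [-0.0035 -0.0025  0.0383]
```

View pics/s1.png

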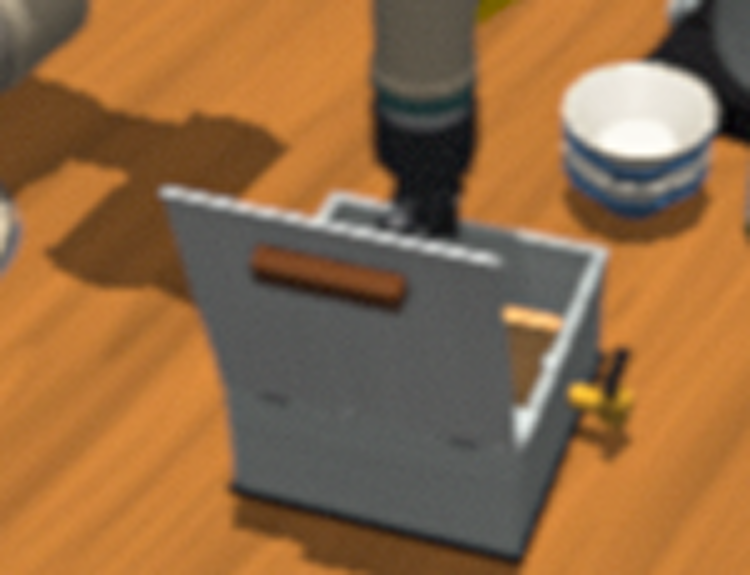

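Fingers are just above the board's middle and the arm is clear of the lid. I settle, then go down.

Call:
servo_tool --increments '[{"slide": [-0.001, -0.002, 0.019], "spin": 0}, {"slide": [0, 0, 0.019], "spin": 0}, {"slide": [0, 0, 0], "spin": 0}, {"slide": [0, 0, 0], "spin": 0}, {"slide": [0, 0, 0], "spin": 0}]'

```text
clock: 3.45
position: [0.5013, 0.0723, 0.08]
ee_rot: [0.002, -0.109, 0.994, -0.0]
contact_force: [-1.0, -0.7, 0.3]
width: 0.0855
```

```bash
python3 -c "
from h import *
to(-.002,.026,.075)"
```

```text
t 3.45 p [0.5013 0.0723 0.08  ] psi_y 102.52 tilt [ 0.003  0.    -1.   ] w 0.0855 F [-1.  -0.7  0.3] M [-0.01  0.03  0.02] q [ 0.01  0.31  1.88  0.    0.95 -1.78]
pan frame 0.0005 0.0245
tool delta [0.0025 0.0015 0.005 ]
```

Call:
servo_tool --increments '[{"slide": [0.0025, 0.0015, 0.005], "spin": 0}, {"slide": [0, 0, 0], "spin": 0}, {"slide": [0, 0, 0], "spin": 0}]'

```text
clock: 3.75
position: [0.4972, 0.073, 0.0735]
ee_rot: [0.0, -0.109, 0.994, 0.0]
contact_force: [-0.2, 0.0, -0.2]
width: 0.0856
```

```bash
python3 -c "
from h import *
to(-.002,.026,.075)"
```

```text
t 3.75 p [0.4972 0.073  0.0735] psi_y 102.5 tilt [ 0.  0. -1.] w 0.0856 F [-0.2  0.  -0.2] M [ 0.04 -0.01 -0.02] q [ 0.01  0.31  1.89  0.    0.94 -1.78]
pan frame -0.0034 0.026
tool delta [-0.0014 -0.     -0.0015]
```

Call:
servo_tool --increments '[{"slide": [-0.0014, 0, 0], "spin": 0}, {"slide": [0, 0, 0], "spin": 0}, {"slide": [0, 0, 0], "spin": 0}, {"slide": [0, 0, 0], "spin": 0}, {"slide": [0, 0, 0], "spin": 0}, {"slide": [0, 0, 0], "spin": 0}, {"slide": [0, 0, 0], "spin": 0}, {"slide": [0, 0, 0], "spin": 0}]' --hand 0 --newtons 60

```text
clock: 4.55
position: [0.4988, 0.0732, 0.0734]
ee_rot: [0.0, -0.109, 0.994, -0.0]
contact_force: [0.3, -0.8, 0.2]
width: 0.0112
```

```bash
python3 -c "
from h import *
to(-.002,.026,.075)"
```

```text
t 4.55 p [0.4988 0.0732 0.0734] psi_y 102.5 tilt [ 0. -0. -1.] w 0.0112 F [ 0.3 -0.8  0.2] M [-0.09 -0.03 -0.02] q [ 0.01  0.32  1.89 -0.    0.94 -1.78]
pan frame -0.0017 0.0259
tool delta [ 0.0003  0.0001 -0.0016]
```

Gripped (width 11–12 mm) with no side load. Lift by 120 mm.

Call:
servo_tool --increments '[{"slide": [0, 0, -0.01], "spin": 0}, {"slide": [0, 0, -0.02], "spin": 0}, {"slide": [0, 0, -0.02], "spin": 0}, {"slide": [0, 0, -0.02], "spin": 0}, {"slide": [0, 0, -0.02], "spin": 0}, {"slide": [0, 0, -0.02], "spin": 0}, {"slide": [0, 0, -0.015], "spin": 0}, {"slide": [0, 0, 0], "spin": 0}]'

```text
clock: 5.35
position: [0.5, 0.0733, 0.2008]
ee_rot: [0.003, -0.109, 0.994, -0.0]
contact_force: [0.7, -0.2, -1.4]
width: 0.0114
```

Call:
servo_tool --increments '[{"slide": [0, 0, 0], "spin": 0}, {"slide": [0, 0, 0], "spin": 0}]'

```text
clock: 5.55
position: [0.4978, 0.0732, 0.1973]
ee_rot: [-0.001, -0.109, 0.994, 0.0]
contact_force: [-0.1, 0.5, -1.6]
width: 0.0111
```

```bash
python3 -c "
from h import *
to(-.002,.026,.199)
for n,a in(('scene',(100,240,170,320)),('top',(125,240,205,315))):
  im=eyes.get_image(n);cv2.imwrite('pics/'+n+'2_raw.png',im);cv2.imwrite('pics/'+n+'2.png',cv2.resize(im[a[0]:a[1],a[2]:a[3]],None,fx=5,fy=5,interpolation=cv2.INTER_CUBIC)[:600])"
```

```text
t 5.55 p [0.4978 0.0732 0.1973] psi_y 102.5 tilt [-0.002  0.    -1.   ] w 0.0111 F [-0.1  0.5 -1.6] M [ 0.02 -0.05 -0.05] q [ 0.01  0.19  1.71  0.    1.24 -1.78]
pan frame -0.0027 0.0262
tool delta [-0.0007 -0.0001 -0.0017]
```

View pics/scene2.png

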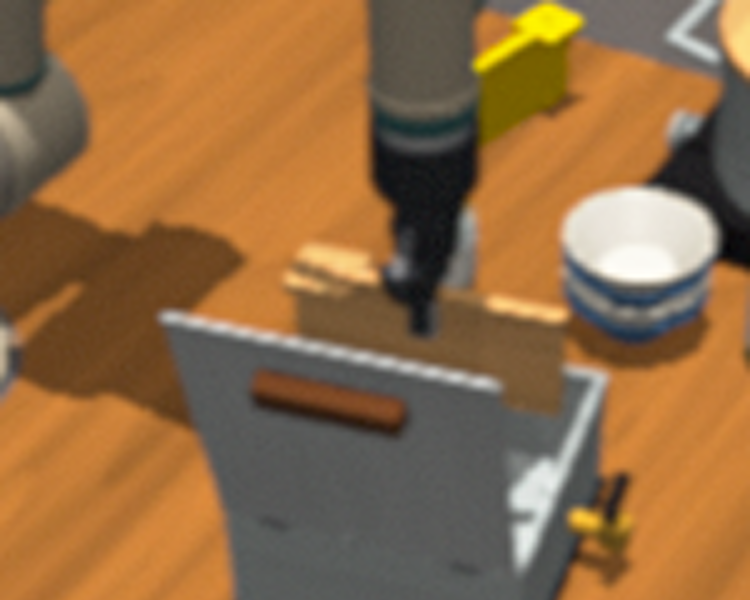

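View pics/top2.png

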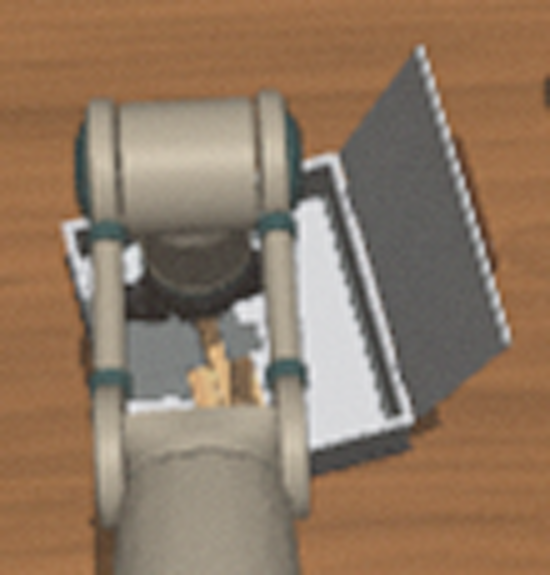

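The partition hangs level in the gripper above the rim, ledge end at (330,265) of the scene crop, tap at (610,520). Now the half turn.

Call:
servo_tool --increments '[{"slide": [0, 0, 0], "spin": 4}, {"slide": [0, 0, 0], "spin": 8}, {"slide": [0, 0, 0], "spin": 8}, {"slide": [0, 0, 0], "spin": 8}, {"slide": [0, 0, 0], "spin": 8}, {"slide": [0, 0, 0], "spin": 8}, {"slide": [0, 0, 0], "spin": 8}, {"slide": [0, 0, 0], "spin": 8}]'

```text
clock: 6.45
position: [0.4983, 0.0732, 0.1974]
ee_rot: [-0.001, 0.405, 0.914, -0.0]
contact_force: [-0.0, -0.3, -1.5]
width: 0.0113
```

Call:
servo_tool --increments '[{"slide": [0, 0, 0], "spin": 8}, {"slide": [0, 0, 0], "spin": 8}, {"slide": [0, 0, 0], "spin": 8}, {"slide": [0, 0, 0], "spin": 8}, {"slide": [0, 0, 0], "spin": 8}, {"slide": [0, 0, 0], "spin": 8}, {"slide": [0, 0, 0], "spin": 8}, {"slide": [0, 0, 0], "spin": 8}]'

```text
clock: 7.25
position: [0.4982, 0.0732, 0.1974]
ee_rot: [-0.001, 0.828, 0.56, -0.001]
contact_force: [-0.3, -0.2, -1.0]
width: 0.0117
```

Call:
servo_tool --increments '[{"slide": [0, 0, 0], "spin": 8}, {"slide": [0, 0, 0], "spin": 8}, {"slide": [0, 0, 0], "spin": 8}, {"slide": [0, 0, 0], "spin": 8}, {"slide": [0, 0, 0], "spin": 8}, {"slide": [0, 0, 0], "spin": 8}, {"slide": [0, 0, 0], "spin": 4}, {"slide": [0, 0, 0], "spin": 4}]'

```text
clock: 8.05
position: [0.4983, 0.0732, 0.1974]
ee_rot: [-0.0, 0.994, 0.107, -0.001]
contact_force: [-0.0, -0.5, -1.3]
width: 0.0115
```

Call:
servo_tool --increments '[{"slide": [0, 0, 0], "spin": 0}, {"slide": [0, 0, 0], "spin": 0}, {"slide": [0, 0, 0], "spin": 0}]'

```text
clock: 8.35
position: [0.4985, 0.0732, 0.198]
ee_rot: [-0.0, 0.994, 0.109, -0.0]
contact_force: [0.4, 0.0, -0.6]
width: 0.0111
```

```bash
python3 -c "
from h import *
to(0,.025,.199)
for n,a in(('scene',(100,220,170,320)),('top',(125,240,205,315))):
  im=eyes.get_image(n);cv2.imwrite('pics/'+n+'3_raw.png',im);cv2.imwrite('pics/'+n+'3.png',cv2.resize(im[a[0]:a[1],a[2]:a[3]],None,fx=5,fy=5,interpolation=cv2.INTER_CUBIC)[:600])"
```

```text
t 8.35 p [0.4985 0.0732 0.198 ] psi_y -77.45 tilt [-0.001  0.    -1.   ] w 0.0111 F [ 0.4  0.  -0.6] M [-0.   -0.02 -0.  ] q [0.01 0.19 1.71 0.   1.24 1.36]
pan frame -0.002 0.026
tool delta [ 0.002  0.001 -0.001]
```

View pics/scene3.png

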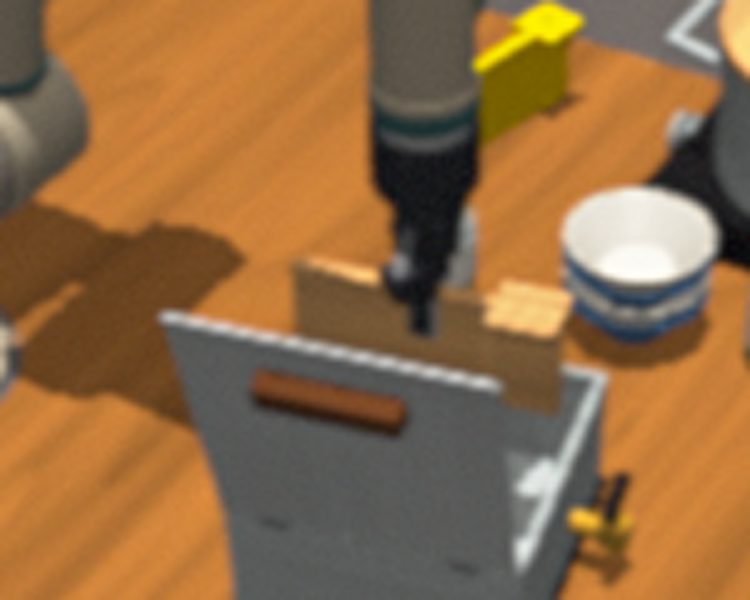

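View pics/top3.png

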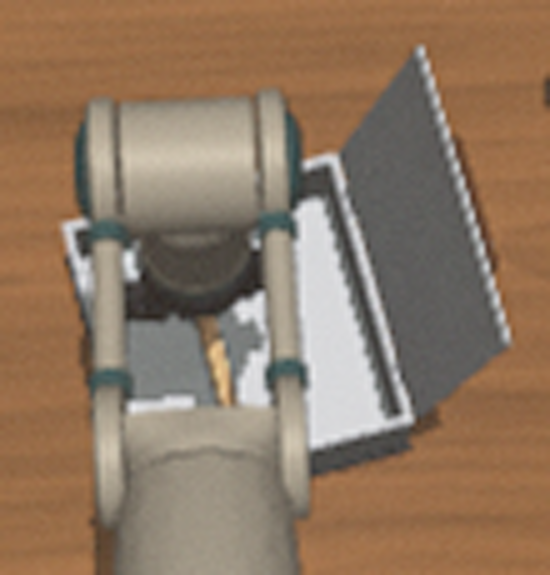

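Ledge now sits at the tap end (530,300), and the board's right lower corner matches the earlier picture to about 0.4 px, so the grasp is centred. Lowering in steps.

Call:
servo_tool --increments '[{"slide": [0.001, 0.0005, 0.01], "spin": 0}, {"slide": [0, 0, 0.015], "spin": 0}, {"slide": [0, 0, 0.015], "spin": 0}, {"slide": [0, 0, 0.01], "spin": 0}, {"slide": [0, 0, 0], "spin": 0}, {"slide": [0, 0, 0], "spin": 0}, {"slide": [0, 0, 0], "spin": 0}]'

```text
clock: 9.15
position: [0.5004, 0.073, 0.149]
ee_rot: [0.0, 0.994, 0.109, 0.001]
contact_force: [-1.3, -0.1, -1.1]
width: 0.0112
```

```bash
python3 -c "
from h import *
to(-.001,.0255,.1454)"
```

```text
t 9.15 p [0.5004 0.073  0.149 ] psi_y -77.5 tilt [ 0.002  0.    -1.   ] w 0.0112 F [-1.3 -0.1 -1.1] M [ 0.02 -0.05 -0.01] q [0.01 0.23 1.78 0.   1.12 1.36]
pan frame -0.0002 0.0253
tool delta [-0.0008 -0.0002  0.0035]
```

Call:
servo_tool --increments '[{"slide": [0, 0, 0.008], "spin": 0}, {"slide": [0, 0, 0.008], "spin": 0}, {"slide": [0, 0, 0.008], "spin": 0}, {"slide": [0, 0, 0], "spin": 0}, {"slide": [0, 0, 0], "spin": 0}]'

```text
clock: 9.65
position: [0.4996, 0.0729, 0.1239]
ee_rot: [-0.0, 0.994, 0.109, -0.0]
contact_force: [0.3, -0.5, -1.6]
width: 0.0114
```

```bash
python3 -c "
from h import *
to(-.001,.0255,.0734)"
```

```text
t 9.65 p [0.4996 0.0729 0.1239] psi_y -77.51 tilt [-0.001  0.    -1.   ] w 0.0114 F [ 0.3 -0.5 -1.6] M [0.   0.01 0.03] q [0.01 0.26 1.82 0.   1.07 1.36]
pan frame -0.0011 0.0255
tool delta [ 0.0001 -0.      0.0505]
```

Underside is 17 mm below the rib tops with no contact load: in the slot. Continue down.

Call:
servo_tool --increments '[{"slide": [0, 0, 0.01], "spin": 0}, {"slide": [0, 0, 0.01], "spin": 0}, {"slide": [0, 0, 0.01], "spin": 0}, {"slide": [0, 0, 0.01], "spin": 0}, {"slide": [0, 0, 0.005], "spin": 0}, {"slide": [0, 0, 0], "spin": 0}, {"slide": [0, 0, 0], "spin": 0}, {"slide": [0, 0, 0], "spin": 0}]'

```text
clock: 10.45
position: [0.5002, 0.073, 0.0797]
ee_rot: [0.0, 0.994, 0.109, 0.0]
contact_force: [-0.6, 0.2, -0.9]
width: 0.0113
```

```bash
python3 -c "
from h import *
to(-.001,.0255,.0734)"
```

```text
t 10.45 p [0.5002 0.073  0.0797] psi_y -77.5 tilt [ 0.001  0.    -1.   ] w 0.0113 F [-0.6  0.2 -0.9] M [ 0. -0. -0.] q [0.01 0.31 1.88 0.   0.95 1.36]
pan frame -0.0004 0.0254
tool delta [-0.0006 -0.0001  0.0063]
```

Call:
servo_tool --increments '[{"slide": [0, 0, 0.003], "spin": 0}, {"slide": [0, 0, 0.003], "spin": 0}, {"slide": [0, 0, 0.001], "spin": 0}, {"slide": [0, 0, 0], "spin": 0}, {"slide": [0, 0, 0], "spin": 0}]'

```text
clock: 10.95
position: [0.5002, 0.073, 0.0733]
ee_rot: [0.0, 0.994, 0.109, 0.001]
contact_force: [-1.9, 0.1, 6.2]
width: 0.0113
```

```bash
python3 -c "
from h import *
to(-.001,.0255,.0734)"
```

```text
t 10.95 p [0.5002 0.073  0.0733] psi_y -77.5 tilt [ 0.001  0.    -1.   ] w 0.0113 F [-1.9  0.1  6.2] M [-0.    0.31 -0.03] q [0.01 0.32 1.89 0.   0.94 1.36]
pan frame -0.0004 0.0254
tool delta [-0.0006 -0.0001 -0.0001]
```

The floor pushes back with 6 N at the original grasp height, so it is seated. Release and raise.

Call:
servo_tool --increments '[{"slide": [0, 0, 0], "spin": 0}, {"slide": [0, 0, 0], "spin": 0}, {"slide": [0, 0, 0], "spin": 0}, {"slide": [0, 0, 0], "spin": 0}, {"slide": [0, 0, 0], "spin": 0}, {"slide": [0, 0, 0], "spin": 0}]' --hand 1

```text
clock: 11.55
position: [0.4998, 0.073, 0.0722]
ee_rot: [-0.0, 0.994, 0.109, -0.0]
contact_force: [-0.7, -0.2, 0.1]
width: 0.0855
```

Call:
servo_tool --increments '[{"slide": [0, 0, -0.02], "spin": 0}, {"slide": [0, 0, -0.03], "spin": 0}, {"slide": [0, 0, -0.03], "spin": 0}, {"slide": [0, 0, -0.03], "spin": 0}, {"slide": [0, 0, -0.03], "spin": 0}, {"slide": [0, 0, -0.03], "spin": 0}, {"slide": [0, 0, 0], "spin": 0}]'

```text
clock: 12.25
position: [0.5024, 0.073, 0.2466]
ee_rot: [0.0, 0.994, 0.109, 0.005]
contact_force: [-0.0, 0.6, 0.3]
width: 0.0855
```

```bash
python3 -c "
from h import *
to(-.001,.0255,.0734)
for n,a in(('scene',(100,220,170,320)),('top',(125,240,205,315))):
  im=eyes.get_image(n);cv2.imwrite('pics/'+n+'4_raw.png',im);cv2.imwrite('pics/'+n+'4.png',cv2.resize(im[a[0]:a[1],a[2]:a[3]],None,fx=5,fy=5,interpolation=cv2.INTER_CUBIC)[:600])"
```

```text
t 12.25 p [0.5024 0.073  0.2466] psi_y -77.5 tilt [ 0.009  0.    -1.   ] w 0.0855 F [-0.   0.6  0.3] M [-0.03 -0.01  0.  ] q [0.01 0.16 1.62 0.   1.35 1.36]
pan frame 0.0017 0.0249
tool delta [-0.0043 -0.0009  0.1732]
```

View pics/scene4.png

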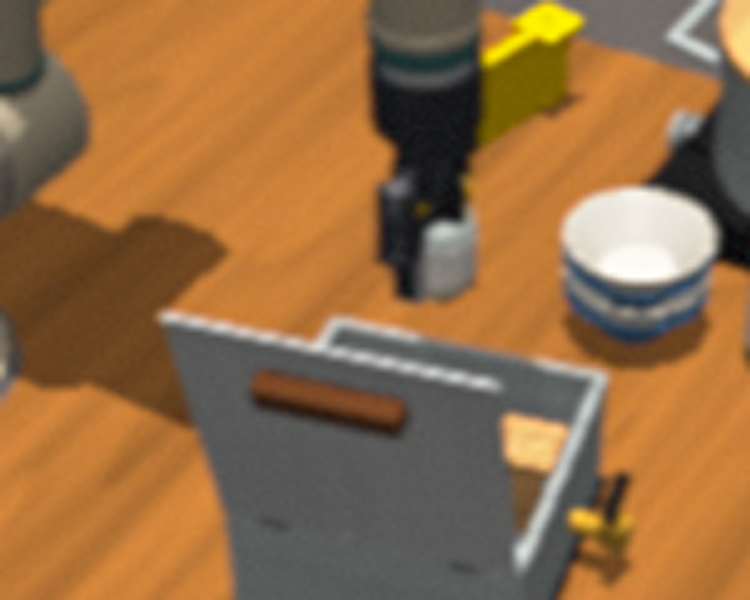

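View pics/top4.png

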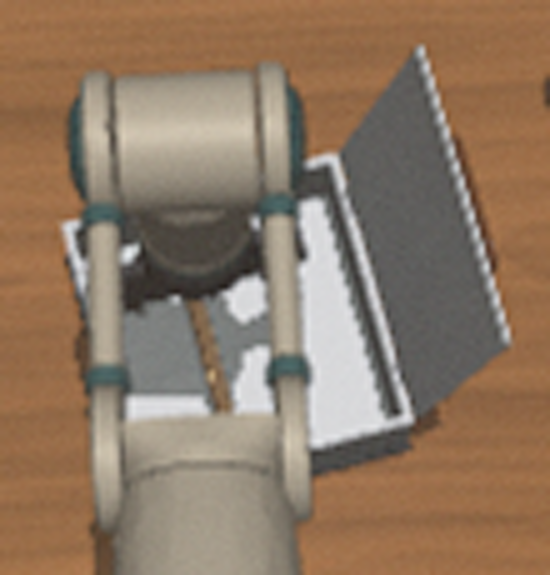

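The ledge now lies at the tap end (535,440), below the rim, lid still open. Before going behind the lid I work out how high the wrist and forearm ride above the tool tip.

```bash
python3 - <<'E'
from h import *
for h in (0,.07,.15,.2,.25,.3): print(h,proj('scene',[.2124,.5337,.2304+h])*1.5, proj('top',[.5024,.073,.2466+h]).round(1))
# fit arm model
D=[(.276,1.505,1.361,1.071,.2124,.5337,.2304),(.17,1.65,1.32,.84,.2822,.4194,.2311),(.27,1.84,1.05,.01,.4949,.0749,.1134),(.31,1.88,.95,.01,.5002,.073,.0797),(.19,1.71,1.24,.01,.4985,.0732,.198),(.16,1.62,1.35,.01,.5024,.073,.2466),(.26,1.82,1.07,.01,.4996,.0729,.1239)]
A=[];b=[]
for q2,q3,q5,q1,x,y,z in D:
    # along q1 direction
    r=x*np.cos(q1)+y*np.sin(q1); print('r',round(r,4),'lat',round(-x*np.sin(q1)+y*np.cos(q1),4))
    A.append([1,0,np.sin(q2),np.sin(q2+q3)]);b.append(r)
    A.append([0,1,np.cos(q2),np.cos(q2+q3)]);b.append(z)
print(np.linalg.lstsq(np.array(A),np.array(b),rcond=None)[:2])
im=eyes.get_image('scene'); cv2.imwrite('pics/s5.png',cv2.resize(im[0:230,100:360],None,fx=2.6,fy=2.6,interpolation=cv2.INTER_CUBIC))
E
```

```text
0 [[380.87638391 121.60478643]] [[244.9 182.1]]
0.07 [[380.43687478  99.53399944]] [[244.4 177.4]]
0.15 [[379.9055766  72.8538505]] [[243.9 171.4]]
0.2 [[379.55657267  55.32795436]] [[243.5 167.3]]
0.25 [[379.19359686  37.10043335]] [[243.1 163. ]]
0.3 [[378.81579301  18.128294  ]] [[242.7 158.4]]
r 0.5702 lat 0.0694
r 0.5007 lat 0.0698
r 0.4956 lat 0.0699
r 0.5009 lat 0.068
r 0.4992 lat 0.0682
r 0.5031 lat 0.068
r 0.5003 lat 0.0679
(array([ 0.02170585, -0.14344314,  0.48271023,  0.41088002]), array([0.00035928]))
```

View pics/s5.png

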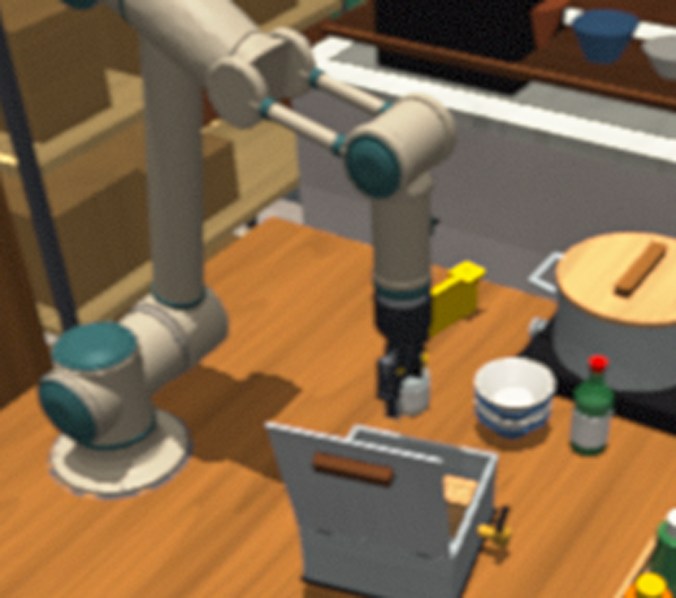

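The wrist axis rides ~0.33 m above the tip, so the forearm clears the lid easily. Raise with the hand shut, cross over, and come down behind the lid.

Call:
servo_tool --increments '[{"slide": [0, 0, -0.03], "spin": 0}, {"slide": [0, 0, -0.03], "spin": 0}, {"slide": [0, 0, -0.03], "spin": 0}, {"slide": [0, 0, -0.03], "spin": 0}, {"slide": [0, 0, -0.03], "spin": 0}, {"slide": [0, 0, -0.015], "spin": 0}, {"slide": [0, 0, 0], "spin": 0}]' --hand 0

```text
clock: 13.1
position: [0.5004, 0.0729, 0.408]
ee_rot: [0.0, 0.994, 0.109, 0.001]
contact_force: [0.3, -0.2, -0.3]
width: -0.0001
```

```bash
python3 -c "
from h import *
to(0,-.27,.41)
print(ray('top',(349,155),.0),ray('top',(323,140),.085))"
```

```text
t 13.1 p [0.5004 0.0729 0.408 ] psi_y -77.51 tilt [ 0.002  0.    -1.   ] w -0.0001 F [ 0.3 -0.2 -0.3] M [ 0.01 -0.04  0.01] q [0.01 0.12 1.28 0.   1.74 1.36]
pan frame -0.0002 0.0253
tool delta [ 1.000e-04  2.953e-01 -2.000e-03]
[ 0.65686555 -0.36109964  0.        ] [ 0.69915981 -0.24398972  0.085     ]
```

Call:
servo_tool --increments '[{"slide": [0, 0.03, 0], "spin": 0}, {"slide": [0, 0.04, 0], "spin": 0}, {"slide": [0, 0.04, 0], "spin": 0}, {"slide": [0, 0.04, 0], "spin": 0}, {"slide": [0, 0.04, 0], "spin": 0}, {"slide": [0, 0.04, 0], "spin": 0}, {"slide": [0, 0.04, 0], "spin": 0}, {"slide": [0, 0.025, 0], "spin": 0}]'

```text
clock: 13.9
position: [0.5634, -0.2178, 0.4036]
ee_rot: [-0.001, 0.994, 0.108, -0.002]
contact_force: [0.2, 0.0, -0.9]
width: -0.0
```

Call:
servo_tool --increments '[{"slide": [0, 0, 0], "spin": 0}, {"slide": [0, 0, 0], "spin": 0}]'

```text
clock: 14.1
position: [0.5631, -0.215, 0.4046]
ee_rot: [-0.002, 0.994, 0.108, -0.002]
contact_force: [0.2, 0.2, -0.3]
width: -0.0002
```

```bash
python3 - <<'E'
from h import *
to(0,-.27,.28)
for n,a in(('scene',(60,240,130,330)),('top',(125,240,205,315))):
  im=eyes.get_image(n);cv2.imwrite('pics/'+n+'6_raw.png',im);cv2.imwrite('pics/'+n+'6.png',cv2.resize(im[a[0]:a[1],a[2]:a[3]],None,fx=4 if n=='scene' else 5,fy=4 if n=='scene' else 5,interpolation=cv2.INTER_CUBIC)[:600])
E
```

```text
t 14.1 p [ 0.5631 -0.215   0.4046] psi_y -77.55 tilt [-0.004  0.003 -1.   ] w -0.0002 F [ 0.2  0.2 -0.3] M [ 0.03 -0.    0.  ] q [-0.48  0.28  1.08  0.    1.78  0.87]
pan frame -0.0012 -0.2694
tool delta [0.0016 0.0011 0.1246]
```

View pics/scene6.png

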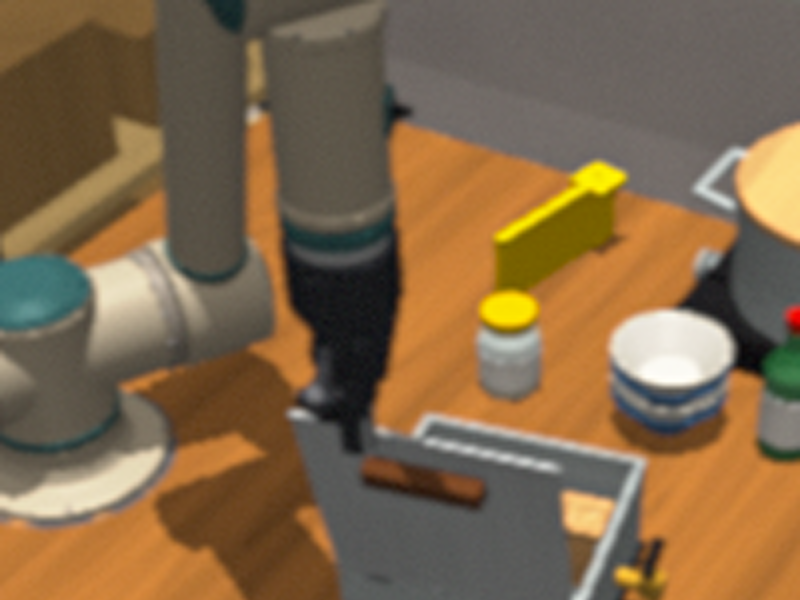

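View pics/top6.png

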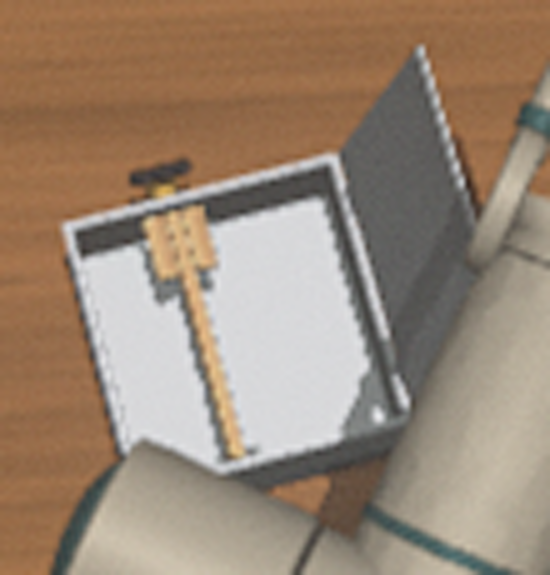

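The board is in line in the slot, ledge at the tap end (180,245), far end at (235,455). The lid is untouched. I measure it before pushing.

```bash
python3 - <<'E'
from h import *
t=cv2.imread('pics/top6_raw.png'); hsv=cv2.cvtColor(t,cv2.COLOR_BGR2HSV)
m=((hsv[...,2]>190)&(hsv[...,1]>70)).astype(np.uint8); m[:164]=0;m[220:]=0;m[:,:230]=0;m[:,258:]=0
ys,xs=np.nonzero(m); P=np.array([ray('top',(x,y),0.11)[:2] for x,y in zip(xs,ys)])
q=np.c_[(P-ctr)@X,(P-ctr)@Y]
for lo in np.arange(-.11,.11,.02):
    s=q[(q[:,0]>=lo)&(q[:,0]<lo+.02)]; print(round(lo,2),len(s),s[:,1].mean().round(4) if len(s) else '',np.ptp(s[:,1]).round(4) if len(s) else '')
print(q[:,0].min(),q[:,0].max())
E
```

```text
-0.11 6 0.0258 0.0083
-0.09 12 0.0257 0.0073
-0.07 13 0.026 0.0087
-0.05 11 0.0262 0.0074
-0.03 12 0.026 0.0084
-0.01 12 0.0261 0.0078
0.01 11 0.0258 0.0074
0.03 12 0.0256 0.0085
0.05 50 0.0253 0.0441
0.07 51 0.0271 0.0432
0.09 14 0.0281 0.0405
-0.09821683168151975 0.11199844602254863
```

Call:
servo_tool --increments '[{"slide": [0, 0, 0.03], "spin": 0}, {"slide": [0, 0, 0.03], "spin": 0}, {"slide": [0, 0, 0.03], "spin": 0}, {"slide": [0, 0, 0.03], "spin": 0}, {"slide": [0, 0, 0.004], "spin": 0}, {"slide": [0, 0, 0], "spin": 0}, {"slide": [0, 0, 0], "spin": 0}]'

```text
clock: 14.9
position: [0.5645, -0.2149, 0.2853]
ee_rot: [0.001, 0.994, 0.109, 0.001]
contact_force: [0.7, -0.1, 0.0]
width: 0.0
```

```bash
python3 - <<'E'
from h import *
to(0,-.2,.28)
im=eyes.get_image('scene');a=(60,240,130,330)
cv2.imwrite('pics/scene7.png',cv2.resize(im[a[0]:a[1],a[2]:a[3]],None,fx=3,fy=3,interpolation=cv2.INTER_CUBIC))
E
```

```text
t 14.9 p [ 0.5645 -0.2149  0.2853] psi_y -77.46 tilt [ 0.003 -0.001 -1.   ] w 0.0 F [ 0.7 -0.1  0. ] M [ 0.03 -0.01  0.01] q [-0.48  0.29  1.35  0.    1.5   0.87]
pan frame 0.0001 -0.2696
tool delta [-0.     -0.0696  0.0051]
```

View pics/scene7.png

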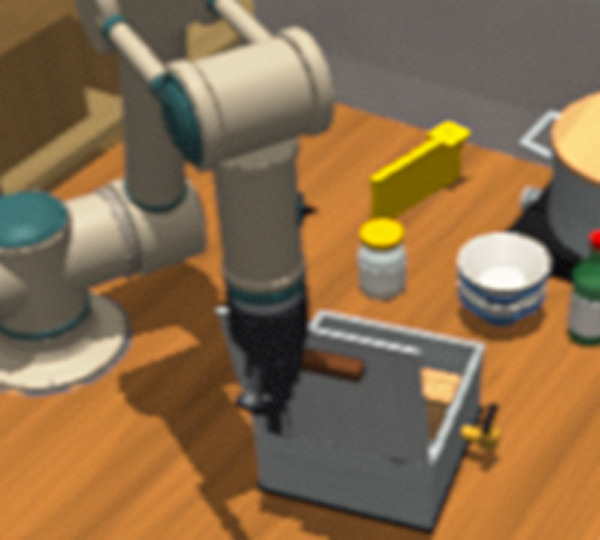

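Board centre is 25–26 mm along +y, level with the slot. The gripper is behind the lid, with the grip bar to its right. Now push, slowly near upright.

Call:
servo_tool --increments '[{"slide": [0, -0.02, 0.005], "spin": 0}, {"slide": [0, -0.02, 0], "spin": 0}, {"slide": [0, -0.015, 0], "spin": 0}, {"slide": [0, -0.01, 0], "spin": 0}, {"slide": [0, -0.01, 0], "spin": 0}, {"slide": [0, -0.01, 0], "spin": 0}, {"slide": [0, -0.01, 0], "spin": 0}, {"slide": [0, 0, 0], "spin": 0}]'

```text
clock: 15.75
position: [0.5426, -0.1209, 0.2783]
ee_rot: [-0.001, 0.994, 0.109, -0.0]
contact_force: [0.2, 0.2, -0.1]
width: 0.0
```

```bash
python3 - <<'E'
from h import *
to(0,-.2,.28)
for n,a in(('scene',(60,240,130,330)),('top',(125,240,205,315))):
  im=eyes.get_image(n);cv2.imwrite('pics/'+n+'8_raw.png',im);cv2.imwrite('pics/'+n+'8.png',cv2.resize(im[a[0]:a[1],a[2]:a[3]],None,fx=3,fy=3,interpolation=cv2.INTER_CUBIC))
E
```

```text
t 15.75 p [ 0.5426 -0.1209  0.2783] psi_y -77.44 tilt [-0.     0.001 -1.   ] w 0.0 F [ 0.2  0.2 -0.1] M [-0.04 -0.03 -0.04] q [-0.34  0.22  1.46  0.    1.46  1.01]
pan frame -0.0009 -0.1731
tool delta [ 0.0009  0.0269 -0.0017]
```

View pics/scene8.png

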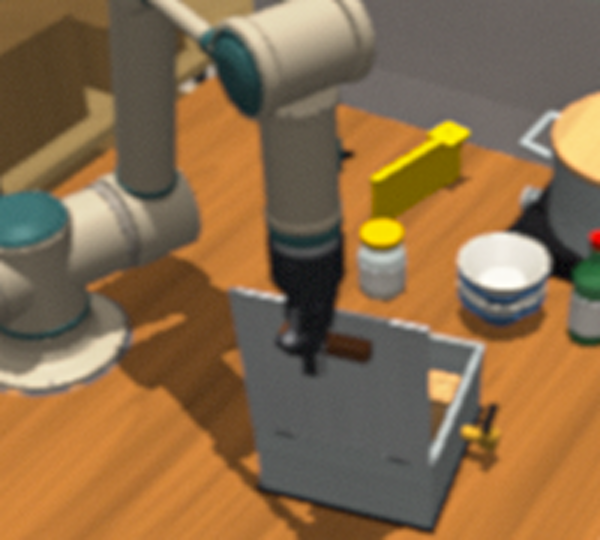

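View pics/top8.png

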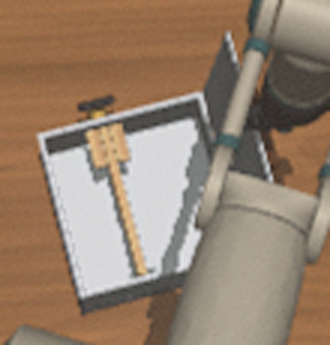

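The fingers press on the bar and the lid has started to rise toward upright (edge moved from (220,310) to (235,290)). Push 60 mm more.

Call:
servo_tool --increments '[{"slide": [0, -0.01, 0], "spin": 0}, {"slide": [0, -0.01, 0], "spin": 0}, {"slide": [0, -0.01, 0], "spin": 0}, {"slide": [0, -0.01, 0], "spin": 0}, {"slide": [0, -0.01, 0], "spin": 0}, {"slide": [0, -0.01, 0], "spin": 0}, {"slide": [0, 0, 0], "spin": 0}]'

```text
clock: 16.55
position: [0.5296, -0.0621, 0.2784]
ee_rot: [-0.0, 0.994, 0.11, -0.0]
contact_force: [0.7, -0.4, -0.4]
width: -0.0
```

```bash
python3 - <<'E'
from h import *
to(0,-.2,.28)
for n,a in(('scene',(60,240,130,330)),('top',(125,240,205,315))):
  im=eyes.get_image(n);cv2.imwrite('pics/'+n+'9_raw.png',im);cv2.imwrite('pics/'+n+'9.png',cv2.resize(im[a[0]:a[1],a[2]:a[3]],None,fx=3,fy=3,interpolation=cv2.INTER_CUBIC))
E
```

```text
t 16.55 p [ 0.5296 -0.0621  0.2784] psi_y -77.41 tilt [-0.     0.001 -1.   ] w -0.0 F [ 0.7 -0.4 -0.4] M [-0.03  0.02 -0.  ] q [-0.25  0.19  1.51  0.    1.45  1.1 ]
pan frame -0.0009 -0.1129
tool delta [ 0.0008  0.0871 -0.0017]
```

View pics/scene9.png

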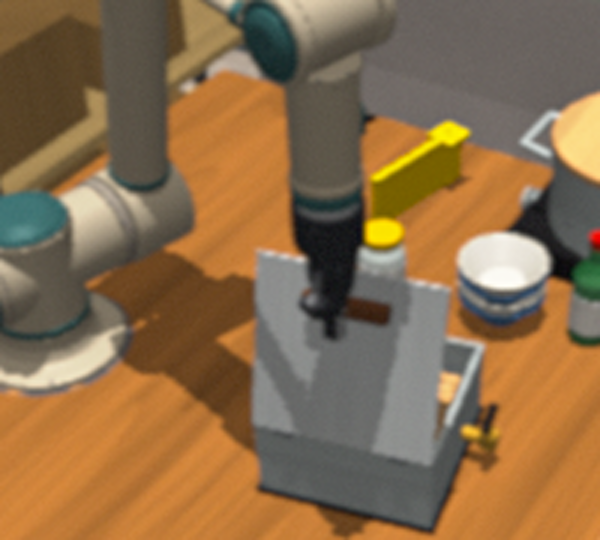

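The lid is now past upright (edge at (257,250), outer face lit). I wait to see if it falls by itself.

Call:
servo_tool --increments '[{"slide": [0, 0, 0], "spin": 0}, {"slide": [0, 0, 0], "spin": 0}, {"slide": [0, 0, 0], "spin": 0}, {"slide": [0, 0, 0], "spin": 0}, {"slide": [0, 0, 0], "spin": 0}, {"slide": [0, 0, 0], "spin": 0}]'

```text
clock: 17.25
position: [0.5301, -0.0638, 0.2783]
ee_rot: [-0.0, 0.994, 0.109, 0.0]
contact_force: [-0.2, 0.3, -0.3]
width: 0.0001
```

```bash
python3 - <<'E'
from h import *
n='scene';a=(60,240,130,330)
im=eyes.get_image(n);cv2.imwrite('pics/scene10.png',cv2.resize(im[a[0]:a[1],a[2]:a[3]],None,fx=3,fy=3,interpolation=cv2.INTER_CUBIC))
E
```

```text
(no output)
```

View pics/scene10.png

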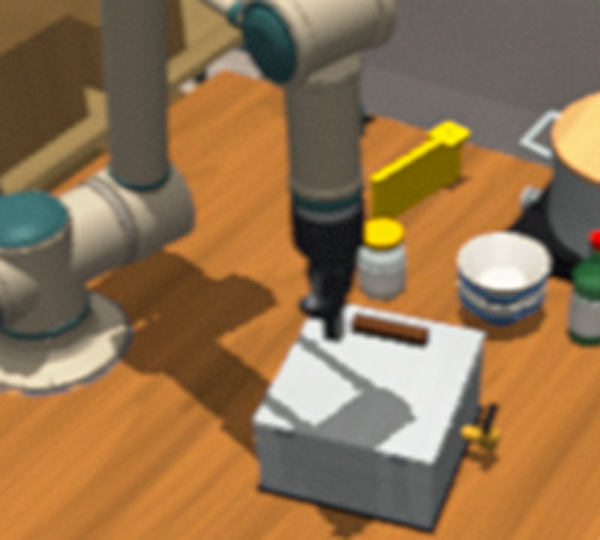

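The lid fell and lies flat on the rim, grip bar at (390,328). I draw the arm up, let things settle, and check both views.

Call:
servo_tool --increments '[{"slide": [0, 0, -0.03], "spin": 0}, {"slide": [0, 0.03, -0.03], "spin": 0}, {"slide": [0, 0.04, -0.03], "spin": 0}, {"slide": [0, 0.04, 0], "spin": 0}, {"slide": [0, 0.04, 0], "spin": 0}, {"slide": [0, 0.03, 0], "spin": 0}, {"slide": [0, 0, 0], "spin": 0}, {"slide": [0, 0, 0], "spin": 0}]'

```text
clock: 18.1
position: [0.5689, -0.2399, 0.3676]
ee_rot: [-0.001, 0.994, 0.108, -0.0]
contact_force: [-0.2, 0.6, 0.1]
width: -0.0
```

```bash
python3 - <<'E'
from h import *
st()
for n,a in(('scene',(150,250,195,305)),('top',(0,384,0,512))):
  im=eyes.get_image(n);k=6 if n=='scene' else 1.5
  cv2.imwrite('pics/'+n+'11.png',cv2.resize(im[a[0]:a[1],a[2]:a[3]],None,fx=k,fy=k,interpolation=cv2.INTER_CUBIC))
for y,z in((.11,.1185),(-.11,.1185)):
  for x in(.11,-.11): print(x,y,((proj('scene',[*(ctr+x*X+y*Y),z])[0]-[195,150])*6+2.5).round(0))
E
```

```text
t 18.1 p [ 0.5689 -0.2399  0.3676] psi_y -77.57 tilt [-0.001  0.001 -1.   ] w -0.0 F [-0.2  0.6  0.1] M [0.02 0.   0.05] q [-0.51  0.3   1.14  0.    1.7   0.84]
pan frame -0.001 -0.295
0.11 0.11 [578. 142.]
-0.11 0.11 [249.  74.]
0.11 -0.11 [475. 383.]
-0.11 -0.11 [117. 300.]
```

View pics/scene11.png

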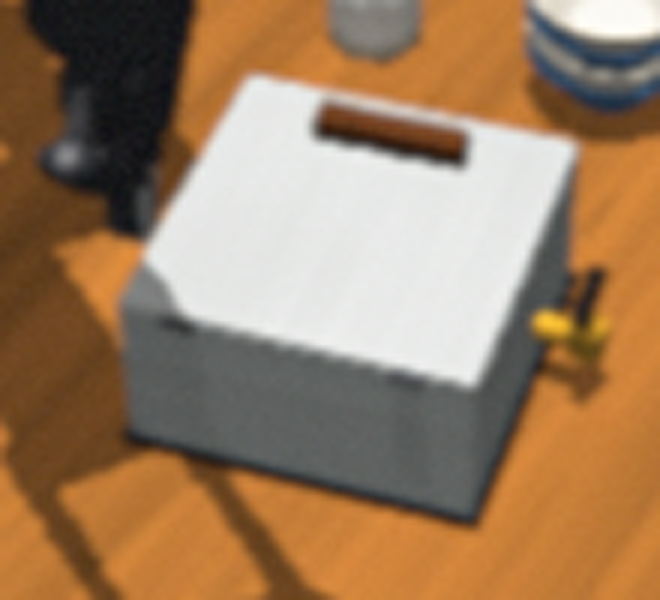

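View pics/top11.png

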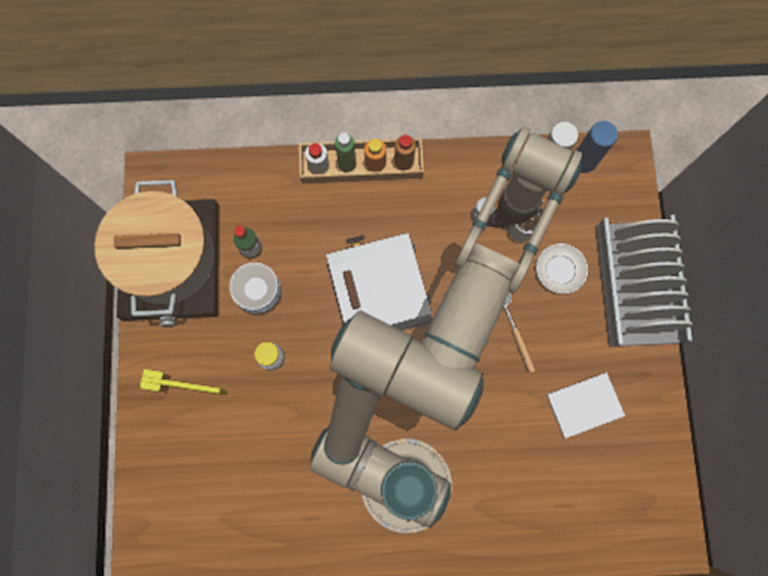

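The lid's corners (578,142), (249,74), (475,383) and (117,300) match the projected shut position to within a pixel or so. The other items stand where they were, and the arm touches nothing. Handing in.

Call:
servo_tool --increments '[{"slide": [0, 0, 0], "spin": 0}, {"slide": [0, 0, 0], "spin": 0}, {"slide": [0, 0, 0], "spin": 0}, {"slide": [0, 0, 0], "spin": 0}]'

```text
clock: 18.6
position: [0.569, -0.239, 0.3685]
ee_rot: [0.0, 0.994, 0.109, 0.0]
contact_force: [0.2, 0.1, 0.2]
width: -0.0002
```

```bash
python3 -c "
from rig import manip
manip.sign_off()"
```

```text
the job is handed in; nothing more can be done
```

I lifted the partition out of its slot, turned it end for end and put it back down with the ladle rest at the tap end. I then pushed the lid past upright from behind, and it fell shut by itself. I handed the job in at about 18.6 s of the 67 s allowed; the hand-in reports no verdict.

- **Partition:** it met the floor at the same tool height at which I had gripped it. After I let go, the top view put it 25–26 mm along the pan's +y, in line with the slot. The shut lid hides it, so I could not look at it again after the lid fell.
- **Lid:** its corners match the shut position to about a pixel in the scene view. I did not measure the angle directly.
- **Surroundings:** the bystanders I could see in the last pictures stand where they were. The arm partly hid the spice can, chopstick cup and ladle in the top view, but its fingers never came below about 0.27 m on that side. The yellow look-alike was left alone. The wrist force reads near zero, so the robot touches nothing.

No check failed or disagreed.

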